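# Clamp the whetstone in its honing board

### The arm

A 6-joint arm with a two-finger parallel gripper is mounted at the origin on a cart in front of the work surface, level with it; the furniture and walls round the work are solid. World frame = base frame: x ahead of the robot, y to its left, z up, the work surface at z = 0. Lengths are in m, angles in rad, forces in N, time in s.
With the tool pointing down it reaches from about 0.35 to 0.975 m from the base axis. Payload 4.9 kg.
Tool frame: the origin (TCP) lies between the finger pads; the fingertips stand 25 mm ahead of it and the grasp point (between the pads) lies 6 mm ahead of it; z points along the fingers, x is the direction in which the jaws open and shut, and the axes are right-handed (so a half turn about z gives the same grasp; the last joint's range is limited). The gripper opens to 85 mm and grips with 20 to 120 N. Pads are 22 mm wide; open, the fingers measure 114 mm over their backs; the gripper's body (76 mm by 85 mm) begins 54 mm behind the grasp point. The pads swing forward as they close: fully open they stand 13 mm farther back than shut.
Start: joints at [-1.254, 0.053, 1.613, -0, 1.476, -0.119], TCP at [0.264, -0.567, 0.256] pointing down, gripper open.
Joint ranges: [-3.01, 3.01], [-1.01, 2.22], [0.06, 2.58], [-1.02, 4.17], [0.09, 2.62], [-3.14, 3.14]. Speed limits (rad/s): [2.57, 2.57, 3.14, 3.14, 3.14, 3.14].

### API

Orientations are given as a unit quaternion [w, x, y, z].
In Python, from bench import bot, eyes, job_done gives the robot as it stands.
- The arm moves only by the tool jog_arm, never from a script. Its argument "moves" is a list that holds one entry, the list of rows, each a list of 5 numbers: the shift along the world's x, y, z in mm, then the turn about the world's z in rad, then the gripper's target within -1 to 1 (fully open at 1, half-way at 0, shut at -1). In form: [[[x, y, z, roll, gripper], ...]]. A call has 1 to 5 rows; each row shifts and turns the pose as measured when the row begins; what a row does not reach is not made up. A row lasts 1/12 s, in which the tool goes at most 41.7 mm and 7.16 degrees, less where a joint would pass 70% of its speed; a pose out of reach is approached as far as the arm can. A call with a gripper value outside its range is refused whole. The fingers move at their own pace and stop on an object; "grip_force" is the grip in N (left out, the last holds). Time passes only in rows, so rows that do not move let the fingers close. It gives the time, the measured TCP pose, the force and the opening at its end, in the units of the state.
- bot.sense(): the state, without advancing time (a new reading comes with each control period).
- eyes.snapshot(name): name is "scene" or "top"; returns a dict with "pixels" (400x640x3 uint8, blue, green, red), "fx", "fy", "cx", "cy" (pixels), "R" (3x3) and "t" (3): a world point X has camera coordinates R X + t. Camera axes: x right, y down, z forward; pixel columns grow to the right and rows downward; lengths in m; the calibration is good to about 2 mm. A picture is of the moment at which its call begins. There is no depth.
- job_done(): hands the job in, once; it reports no verdict.
The state is a dict: "t": time; "qpos": joint angles; "joint_vel": joint speeds; "joint_torque": joint torques, N m; "tcp_pos": TCP position; "eef_rot": TCP orientation; "ft_force": force on the tool from outside, world axes, zero at the start; "torque": the same for the moment, N m; "opening": opening from 0.0 (shut) to 1.0 (fully open).
Only numpy, scipy, OpenCV 4.12 (cv2) and the standard library are available. Lean on these libraries where they do the work, as an engineer would, in place of code of your own. Each camera call takes 0.05 s, during which the arm holds its last target. There are 200 camera calls.

### The job

Get the honing board ready for sharpening, without picking anything up: with the fingertips push the whetstone along its channel until it butts against the end stop, and only then push the clamp's lever over past its centre, towards the stone, so that it snaps shut and its rubber pad presses on the stone. Do not disturb the oil can, the tin of nails or the pliers.

Things in the scene. Friction and masses are not known exactly. Their poses are not given: they have to be found in the camera images.
- honing_board: Plywood board, 150 x 270 x 15 mm, fixed on the worktop. Origin on its underside: board spans x -70..80, y -135..135 mm. x points away from the robot, y to its left (turned up to 0.3 rad). A channel 54 mm wide runs along y, centred on x = -25, floor z = 15 mm, between two wooden rails 10 mm wide, 8 mm high, open at its right end.
- stop_face (a point): Middle of the end stop's foot: the point of the channel floor at the face of the wooden end stop that shuts the channel's left end (x = -25, y = +115, z = 15 mm in the board's frame). The stop is 74 mm wide and 20 mm high.
- whetstone: Grey oblong whetstone, 48 x 152 x 24 mm, about 0.5 kg, loose in the channel, length along it, 45 to 80 mm short of the end stop. Origin: centre of its underside; y along its length, z up. Against the stop its origin is at y = +39 mm in the board's frame.
- clamp_lever (a joint): Lever angle, rad: 0 = open (leans 35 degrees back, to the board's +x), 0.61 = upright, about 1.22 = shut, pad on the stone (leans 35 degrees to the stone, -x), 1.30 = shut on nothing. An over-centre spring resists with up to 0.32 N m (4 N at the tip) until 0.63; beyond, it snaps shut by itself; let go earlier, it snaps back.
- lever_tip (a point): Top end of the clamp lever, on its axis, 90 mm from the pivot; the lever's last 63 mm are a round black grip 18 mm thick. Open, this tip is 129 mm above the worktop; 145 mm when upright. It moves in the board's x-z plane.
- clamp_pivot (a point): Lever pivot, a pin along the board's y, at x = 30, y = 85, z = 55 mm in the board's frame, on the far side of the channel near the stop, between steel cheeks 22 mm apart over all. One piece with the lever is a 52 mm arm with a rubber pad, 17 mm across: raised on the stone's side of the lever (to 0.12 m above the worktop) when open, level with its pad on the stone when shut.
- oil_can: Green oil can with a long spout, 67 mm across, 142 mm high, standing on the worktop behind the right half of the board. Origin: centre of its underside. Leave it alone.
- nail_tin: Open metal tin of nails, 74 mm across, 61 mm high, standing to the left of the board. Origin: centre of its underside. Leave it alone.
- pliers: Dark combination pliers, 165 mm long, 49 mm wide, 12 mm thick, lying to the right of the board, roughly pointing away from the robot, own y axis along the length. Origin: centre of the underside. Leave them alone.

How it is judged:
By the outcome, as a careful person would: the job done as asked, in the order asked, and still so for the second after the job is handed in, with the robot touching nothing.
It also fails if it takes over 42 s, if anything falls off the work surface, if the arm or the gripper's body presses on something with over 40 N, if the wrist force passes 120 N, or if a joint passes its speed limit or range.

## Working session

There is one attempt and no reset: what is moved stays moved. The work goes in short steps, Python scripts to look and compute and a tool call to move; the robot and the scene stay as the last step left them, time stands still between calls to the robot, and variables do not carry over. Pictures are saved under pics/ and viewed, about 8 in all and at most 12, crops included, and the job is handed in when it is done.

Besides the shell and the picture viewer there is one more tool, called after "Call:" as a command line: name --argument value ..., lists and objects as JSON in quotes. jog_arm: Moves the arm, as the interface text tells. Its arguments: {"type":"object","properties":{"moves":{"type":"array"},"grip_force":{"type":"number"}},"required":["moves"]}

```bash
mkdir -p pics
cat > h.py <<'E'
import numpy as np, cv2
from bench import bot, eyes, job_done
def proj(s,X):
    c=np.asarray(s["R"])@np.asarray(X,float)+np.asarray(s["t"]); return np.array([s["fx"]*c[0]/c[2]+s["cx"], s["fy"]*c[1]/c[2]+s["cy"]])
def ray(s,u,v,z):
    R=np.asarray(s["R"]);t=np.asarray(s["t"]);o=-R.T@t
    d=R.T@np.array([(u-s["cx"])/s["fx"],(v-s["cy"])/s["fy"],1.]); return o+d*(z-o[2])/d[2]
E
python3 - <<'E'
from h import *
for n in("top","scene"):
    s=eyes.snapshot(n); p=np.array(s["pixels"]); cv2.imwrite(f"pics/{n}0.png",p)
    np.save(f"pics/{n}0.npy",{k:np.asarray(s[k]) for k in s},allow_pickle=True)
    print(n,s["fx"],s["cx"],s["cy"],-np.asarray(s["R"]).T@np.asarray(s["t"]),np.round(s["R"],3).tolist())
print(bot.sense())
E
```

```text
top 504.6631315590743 317.2128402030292 198.28690943084305 [0.32375909 0.02364736 1.23192624] [[0.01, -1.0, 0.013], [-0.986, -0.012, -0.168], [0.168, -0.011, -0.986]]
scene 463.04792532935517 330.3255454138376 205.48686860459762 [0.09004544 0.73642985 1.03468394] [[-0.841, -0.54, 0.017], [-0.409, 0.615, -0.674], [0.354, -0.574, -0.738]]
{'t': 0.1, 'qpos': array([-1.25395895e+00,  5.32996370e-02,  1.61417329e+00, -3.67302600e-06,
        1.47596111e+00, -1.19026157e-01]), 'joint_vel': array([-1.23055507e-03, -2.72817692e-04, -3.94553497e-03,  6.33166349e-05,
       -2.34314744e-04, -1.82066306e-03]), 'joint_torque': array([-4.85731398e-04, -3.94904065e+01, -3.71363318e+01, -1.86712541e-04,
        3.86716085e-03, -2.15610032e-05]), 'tcp_pos': array([ 0.2636942 , -0.56608113,  0.25517053]), 'eef_rot': array([-5.82148626e-04,  8.43265223e-01, -5.37496899e-01, -7.13292471e-04]), 'ft_force': array([-0.67794259,  0.20440575,  0.19596994]), 'torque': array([-0.02731432, -0.02230022, -0.02517585]), 'opening': 0.999717458188919}
```

View pics/top0.png

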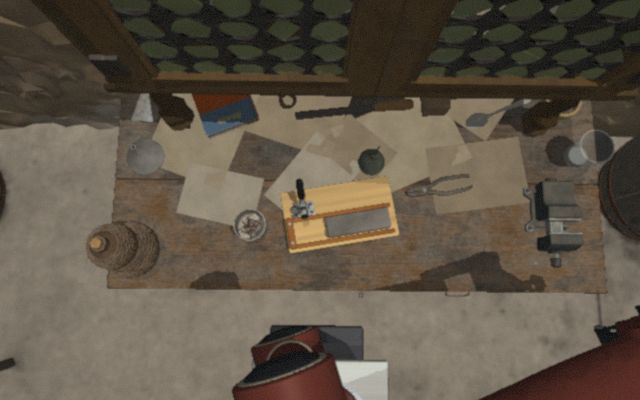

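View pics/scene0.png

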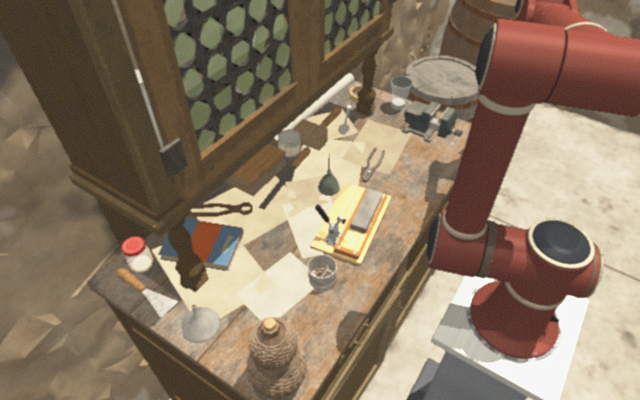

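The top view shows the board at about (282..398, 178..252), with the stone at (325..390, 207..236). The lever grip is at (300,188), the can at (371,160), the tin at (250,225) and the pliers at (440,186). Next I'll measure them.

Run:
```python
from h import *
s=np.load("pics/top0.npy",allow_pickle=True).item(); p=s["pixels"].astype(np.uint8)
c=p[165:265,235:415]; cv2.imwrite("pics/topc.png",cv2.resize(c,None,fx=4.4,fy=4.4,interpolation=cv2.INTER_CUBIC))
hsv=cv2.cvtColor(p,cv2.COLOR_BGR2HSV)
m=cv2.inRange(hsv,(8,90,120),(35,255,255)); roi=np.zeros_like(m); roi[172:258,276:402]=255; m&=roi
m=cv2.morphologyEx(m,cv2.MORPH_OPEN,np.ones((3,3)))
pts=np.vstack([q for q in cv2.findContours(m,0,1)[0] if cv2.contourArea(q)>30])[:,0]
W=np.array([ray(s,u,v,.015)[:2] for u,v in pts],np.float32)*1000
r=cv2.minAreaRect(W); print("board",r,cv2.boxPoints(r).round(1).tolist())
b=cv2.boxPoints(cv2.minAreaRect(pts.astype(np.float32))); print(b.tolist())
print("px on stone, board, rail", hsv[222,355],hsv[190,350],hsv[240,350],hsv[212,345])
g=cv2.inRange(hsv,(0,0,40),(180,80,200)); roi[:]=0; roi[203:240,318:395]=255; g&=roi
g=cv2.morphologyEx(g,cv2.MORPH_OPEN,np.ones((3,3)))
q=max(cv2.findContours(g,0,1)[0],key=cv2.contourArea)[:,0]
W=np.array([ray(s,u,v,.039)[:2] for u,v in q],np.float32)*1000
r=cv2.minAreaRect(W); print("stone",r,cv2.boxPoints(r).round(1).tolist())
```

```text
board ((492.79046630859375, -44.58802795410156), (151.74929809570312, 271.701904296875), 10.322076797485352) [[393.79998779296875, 75.5], [442.5, -191.8000030517578], [591.7999877929688, -164.60000610351562], [543.0999755859375, 102.69999694824219]]
[[279.1621398925781, 192.9729766845703], [389.4324035644531, 174.59458923339844], [399.5675354003906, 235.40541076660156], [289.2972717285156, 253.78379821777344]]
px on stone, board, rail [ 11  32 111] [ 19 119 187] [ 18 121 187] [ 14 178 143]
stone ((471.0927429199219, -86.96609497070312), (48.68256378173828, 152.11265563964844), 10.174707412719727) [[433.70001220703125, -16.399999618530273], [460.6000061035156, -166.10000610351562], [508.5, -157.5], [481.6000061035156, -7.800000190734863]]
```

View pics/topc.png

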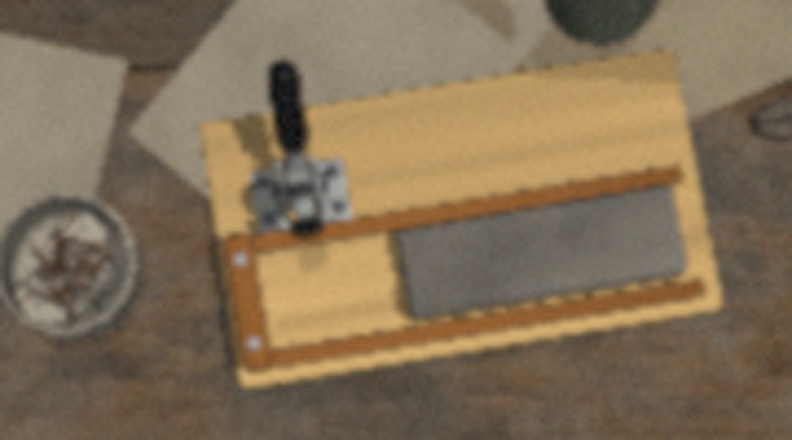

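Both fits match the known sizes (board 151.7x271.7, stone 48.7x152.1). The board yaw is 0.180 rad with its origin at (488,-45.5). The stone is at board (-24,-38), so it needs about 77 mm of push. I'll start moving and check the can and tin on the way.

Call:
jog_arm --moves '[[[20,34,0,-0.085,-1],[20,34,0,-0.085,-1],[20,34,0,-0.085,-1],[20,34,0,0,-1],[20,34,0,0,-1]]]' --grip_force 40

```text
t: 0.52
tcp_pos: [0.3611, -0.3945, 0.2509]
eef_rot: [-0.001, 0.76, -0.65, -0.003]
ft_force: [1.2, 0.1, 0.3]
opening: 0.298
```

Call:
jog_arm --moves '[[[20,34,0,0,-1],[20,34,0,0,-1],[20,34,0,0,-1],[20,34,0,0,-1],[20,34,0,0,-1]]]'

```text
t: 0.93
tcp_pos: [0.4627, -0.2146, 0.2484]
eef_rot: [-0.001, 0.759, -0.651, -0.005]
ft_force: [0.6, -0.8, 0.7]
opening: 0.005
```

```bash
cat >> h.py <<'E'
th=0.180; O=np.array([487.9,-45.5]); ex=np.array([np.cos(th),np.sin(th)]); ey=np.array([-np.sin(th),np.cos(th)])
def b2w(x,y): return O+x*ex+y*ey
def w2b(p): d=np.asarray(p)[:2]*1000-O; return np.array([d@ex,d@ey])
def st():
    s=bot.sense(); q=s["eef_rot"]; w,x,y,z=q; a=np.arctan2(2*(x*y+w*z),1-2*(y*y+z*z))
    print("t %.2f tcp"%s["t"],(s["tcp_pos"]*1000).round(1),"board",w2b(s["tcp_pos"]).round(1),"jaw deg",round(np.degrees(a)%180,1),"F",s["ft_force"].round(1),"op",round(s["opening"],3)); return s
E
python3 - <<'E'
from h import *
st()
s=np.load("pics/top0.npy",allow_pickle=True).item()
for n,u,v,z in(("can",371,160,.05),("can bottom of blob",371,174,.0),("tin",250,225,.05),("pliers L",408,190,.006),("pliers R",472,183,.006),("cabinet front",350,95,.0),("lever tip",300,180,.125)): 
    w=ray(s,u,v,z); print(n,(w*1000).round(),w2b(w).round())
print("stone start target",b2w(-25,-142))
E
```

```text
t 0.93 tcp [ 462.7 -214.6  248.4] board [ -55.1 -161.8] jaw deg 98.7 F [ 0.6 -0.8  0.7] op 0.005
can [ 620. -119.   50.] [117. -96.]
can bottom of blob [ 597. -124.    0.] [ 93. -97.]
tin [459. 167.  50.] [ 10. 215.]
pliers L [ 556. -215.    6.] [  37. -179.]
pliers R [ 576. -375.    6.] [  27. -340.]
cabinet front [804. -72.   0.] [306. -83.]
lever tip [553.  50. 125.] [81. 82.]
stone start target [ 488.72610711 -189.68154371]
```

Call:
jog_arm --moves '[[[26,23,0,0.03,-1],[0,0,-20,0,-1],[0,0,-35,0,-1],[0,0,-35,0,-1],[0,0,-35,0,-1]]]'

```text
t: 1.35
tcp_pos: [0.4982, -0.1833, 0.1297]
eef_rot: [-0.004, 0.774, -0.634, 0.006]
ft_force: [0.2, -0.9, 0.4]
opening: 0.003
```

```bash
python3 -c "
from h import *
st(); print(b2w(-25,-143))"
```

```text
t 1.35 tcp [ 498.2 -183.3  129.7] board [ -14.6 -137.4] jaw deg 101.4 F [ 0.2 -0.9  0.4] op 0.003
[ 488.90513668 -190.6653874 ]
```

Call:
jog_arm --moves '[[[-9,-7,0,-0.02,-1],[0,0,0,0,-1],[0,0,-25,0,-1],[0,0,-25,0,-1],[0,0,0,0,-1]]]'

```text
t: 1.77
tcp_pos: [0.4853, -0.1895, 0.0743]
eef_rot: [-0.003, 0.766, -0.642, 0.001]
ft_force: [-0.6, 1.1, -0.7]
opening: -0.0
```

Run:
```python
from h import *
st()
s=eyes.snapshot("scene"); p=np.array(s["pixels"]); cv2.imwrite("pics/s1.png",cv2.resize(p[130:290,280:480],None,fx=3.5,fy=3.5,interpolation=cv2.INTER_CUBIC))
```

```text
t 1.77 tcp [ 485.3 -189.5   74.3] board [ -28.4 -141.2] jaw deg 100.1 F [-0.6  1.1 -0.7] op -0.0
```

View pics/s1.png

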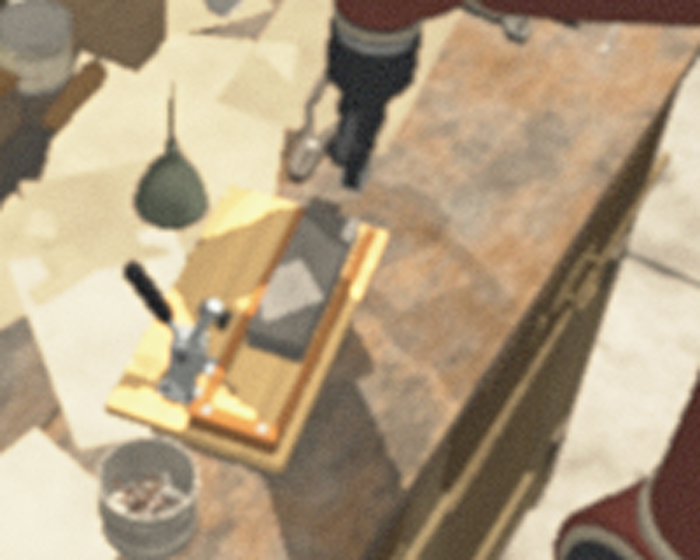

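The closed fingertips are at crop (350,185), just beyond the stone's right end (320,215) and clear of the pliers and the can. Now I'll go down the rest of the way and push.

Call:
jog_arm --moves '[[[3,0,-22,0,-1],[0,0,0,0,-1],[-2,9,0,0,-1],[-2,9,0,0,-1],[-2,9,0,0,-1]]]'

```text
t: 2.23
tcp_pos: [0.4907, -0.1674, 0.0684]
eef_rot: [-0.006, 0.765, -0.644, 0.012]
ft_force: [-0.1, 0.9, 0.5]
opening: -0.002
```

```bash
python3 -c "
from h import *
st()"
```

```text
t 2.23 tcp [ 490.7 -167.4   68.4] board [ -19.1 -120.5] jaw deg 99.9 F [-0.1  0.9  0.5] op -0.002
```

z is still 68 because the zero row cancelled the descent, so the tips are above the stone top. I'll back off and go down properly.

Call:
jog_arm --moves '[[[0,-14,0,0,-1],[0,-13,0,0,-1],[0,0,0,0,-1],[0,0,0,0,-1]]]'

```text
t: 2.57
tcp_pos: [0.4922, -0.1938, 0.0735]
eef_rot: [-0.007, 0.766, -0.642, 0.015]
ft_force: [1.0, 0.3, -0.6]
opening: -0.001
```

```bash
python3 -c "
from h import *
st()"
```

```text
t 2.57 tcp [ 492.2 -193.8   73.5] board [ -22.3 -146.7] jaw deg 100.1 F [ 1.   0.3 -0.6] op -0.001
```

Call:
jog_arm --moves '[[[-1,0,-22,0,-1],[0,0,-10,0,-1],[0,0,0,0,-1]]]'

```text
t: 2.82
tcp_pos: [0.4927, -0.1953, 0.0429]
eef_rot: [-0.007, 0.766, -0.643, 0.017]
ft_force: [0.0, 0.3, 0.7]
opening: -0.0
```

```bash
python3 -c "
from h import *
st()"
```

```text
t 2.82 tcp [ 492.7 -195.3   42.9] board [ -22.1 -148.2] jaw deg 100.0 F [0.  0.3 0.7] op -0.0
```

Call:
jog_arm --moves '[[[0,0,8,0,-1],[0,0,0,0,-1],[0,0,0,0,-1]]]'

```text
t: 3.07
tcp_pos: [0.4922, -0.1949, 0.0513]
eef_rot: [-0.007, 0.766, -0.643, 0.016]
ft_force: [-0.6, 0.3, -0.1]
opening: 0.0
```

Call:
jog_arm --moves '[[[-2,8,0,0,-1],[-2,8,0,0,-1],[0,0,0,0,-1]]]'

```text
t: 3.32
tcp_pos: [0.4891, -0.1782, 0.0534]
eef_rot: [-0.007, 0.765, -0.643, 0.018]
ft_force: [0.1, -0.4, -0.6]
opening: -0.002
```

```bash
python3 -c "
from h import *
st()"
```

```text
t 3.32 tcp [ 489.1 -178.2   53.4] board [ -22.6 -130.8] jaw deg 99.9 F [ 0.1 -0.4 -0.6] op -0.002
```

Call:
jog_arm --moves '[[[-2,8,-1,0,-1],[-2,8,0,0,-1],[-2,8,0,0,-1],[-2,8,0,0,-1]]]'

```text
t: 3.65
tcp_pos: [0.4821, -0.1459, 0.0543]
eef_rot: [-0.006, 0.766, -0.643, 0.021]
ft_force: [1.1, -2.4, -0.2]
opening: -0.001
```

```bash
python3 -c "
from h import *
st()"
```

```text
t 3.65 tcp [ 482.1 -145.9   54.3] board [-23.7 -97.7] jaw deg 99.9 F [ 1.1 -2.4 -0.2] op -0.001
```

Call:
jog_arm --moves '[[[-1,8,-2,0,-1],[-2,8,0,0,-1],[-2,8,0,0,-1],[-1,6,0,0,-1]]]'

```text
t: 3.98
tcp_pos: [0.4774, -0.1145, 0.055]
eef_rot: [-0.006, 0.766, -0.642, 0.026]
ft_force: [1.3, -4.4, 1.3]
opening: 0.0
```

```bash
python3 -c "
from h import *
st()"
```

```text
t 3.98 tcp [ 477.4 -114.5   55. ] board [-22.6 -66. ] jaw deg 100.0 F [ 1.3 -4.4  1.3] op 0.0
```

Call:
jog_arm --moves '[[[-1,4,-2,0,-1],[-1,4,0,0,-1],[-1,4,0,0,-1]]]'

```text
t: 4.23
tcp_pos: [0.4762, -0.1024, 0.0554]
eef_rot: [-0.005, 0.767, -0.641, 0.029]
ft_force: [0.0, -2.4, 0.1]
opening: 0.0
```

Call:
jog_arm --moves '[[[-1,4,0,0,-1],[-1,4,0,0,-1],[-1,4,0,0,-1]]]'

```text
t: 4.48
tcp_pos: [0.4761, -0.0951, 0.0573]
eef_rot: [-0.002, 0.768, -0.64, 0.039]
ft_force: [3.7, -22.7, -0.8]
opening: 0.002
```

```bash
python3 -c "
from h import *
st()"
```

```text
t 4.48 tcp [476.1 -95.1  57.3] board [-20.5 -46.7] jaw deg 100.3 F [  3.7 -22.7  -0.8] op 0.002
```

The force has jumped to 23 N, so the stone has hit the stop. I'll give one more gentle press, back off, and check by camera.

Call:
jog_arm --moves '[[[0,3,0,0,-1],[0,2,0,0,-1]]]'

```text
t: 4.65
tcp_pos: [0.4771, -0.095, 0.0584]
eef_rot: [0.003, 0.768, -0.638, 0.044]
ft_force: [-0.2, -5.5, -1.1]
opening: 0.002
```

Call:
jog_arm --moves '[[[2,-10,0,0,-1],[2,-12,0,0,-1],[0,-5,20,0,-1],[0,0,35,0,-1],[0,0,35,0,-1]]]'

```text
t: 5.07
tcp_pos: [0.4713, -0.1186, 0.1373]
eef_rot: [0.005, 0.769, -0.639, 0.028]
ft_force: [0.3, -0.5, 0.8]
opening: -0.002
```

Call:
jog_arm --moves '[[[0,-20,35,0,-1],[0,-20,30,0,-1],[0,-30,0,0,-1],[0,-30,0,0,-1],[0,0,0,0,-1]]]'

```text
t: 5.48
tcp_pos: [0.4727, -0.2225, 0.2122]
eef_rot: [0.0, 0.77, -0.638, 0.03]
ft_force: [0.2, 0.5, -0.0]
opening: -0.001
```

Run:
```python
from h import *
st()
for n in("top","scene"):
    s=eyes.snapshot(n); p=np.array(s["pixels"])
    if n=="top":
        hsv=cv2.cvtColor(p,cv2.COLOR_BGR2HSV); a=cv2.resize(p[165:265,275:415],None,fx=4,fy=4,interpolation=cv2.INTER_CUBIC)
        L=[("stop",(-25,115),.035),("end",(-25,115),.039)]
        for x in(-49,-1): print("expected stone corners px",[proj(s,[*(b2w(x,y)/1000),.039]).round(1).tolist() for y in(115,-37)])
    else: b=cv2.resize(p[150:250,300:440],None,fx=4,fy=4,interpolation=cv2.INTER_CUBIC)
cv2.imwrite("pics/s2.png",np.vstack([a,b])[:800,:600])
```

```text
t 5.48 tcp [ 472.7 -222.5  212.2] board [ -46.6 -171.5] jaw deg 100.7 F [ 0.2  0.5 -0. ] op -0.001
expected stone corners px [[296.0, 243.0], [359.3, 232.2]]
expected stone corners px [[292.7, 223.1], [355.6, 212.5]]
```

View pics/s2.png

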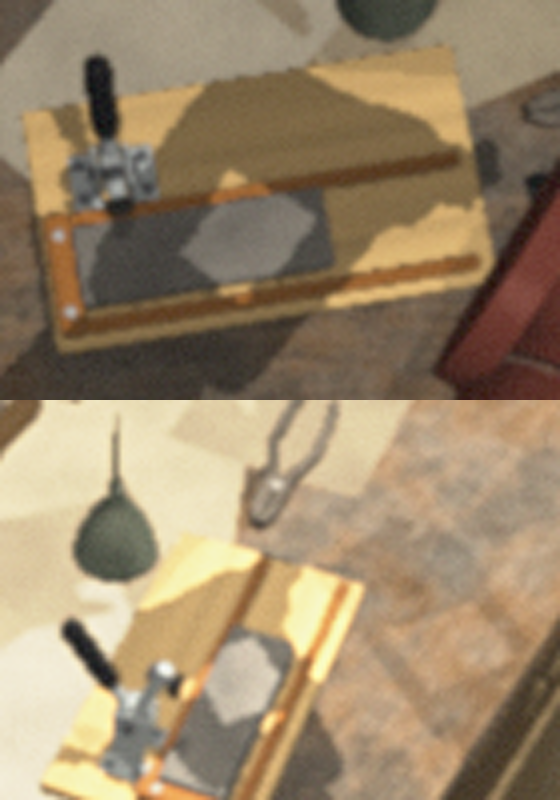

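In both views the stone's left end touches the stop at crop (80,225..305). Its right corners, at full-image (355.5,212) and (358,232), match the butted prediction within 1 px. The lever is still open. Next I'll move to the far side of the lever, staying above everything.

Call:
jog_arm --moves '[[[15,35,5,0,-1],[15,35,5,0,-1],[15,35,0,0,-1],[15,35,0,0,-1],[15,35,0,0,-1]]]'

```text
t: 6.0
tcp_pos: [0.5434, -0.0394, 0.2148]
eef_rot: [0.0, 0.766, -0.642, 0.022]
ft_force: [0.4, -1.0, 0.6]
opening: -0.004
```

Call:
jog_arm --moves '[[[15,35,0,0,-1],[15,35,0,0,-1],[15,30,0,0,-1],[5,5,0,0,-1],[0,0,0,0,-1]]]'

```text
t: 6.42
tcp_pos: [0.5902, 0.084, 0.2078]
eef_rot: [0.002, 0.771, -0.636, 0.014]
ft_force: [-0.7, -0.7, -0.6]
opening: 0.001
```

```bash
python3 -c "
from h import *
st(); print(b2w(122,85))"
```

```text
t 6.42 tcp [590.2  84.  207.8] board [123.8 109.1] jaw deg 100.9 F [-0.7 -0.7 -0.6] op 0.001
[592.71141678  59.96832184]
```

Call:
jog_arm --moves '[[[3,-22,0,0,-1],[0,0,-20,0,-1],[0,0,-25,0,-1],[0,0,-20,0,-1],[0,0,0,0,-1]]]'

```text
t: 6.83
tcp_pos: [0.589, 0.0614, 0.1385]
eef_rot: [0.003, 0.772, -0.635, 0.011]
ft_force: [-0.8, 0.9, -0.1]
opening: -0.003
```

```bash
python3 -c "
from h import *
st()"
```

```text
t 6.83 tcp [589.   61.4 138.5] board [118.6  87.1] jaw deg 101.1 F [-0.8  0.9 -0.1] op -0.003
```

Call:
jog_arm --moves '[[[0,-1,-11,0,-1],[-10,-2,0,0,-1],[-10,-2,0,0,-1],[-8,-1,0,0,-1]]]'

```text
t: 7.17
tcp_pos: [0.5618, 0.0536, 0.1274]
eef_rot: [0.001, 0.771, -0.636, 0.012]
ft_force: [7.0, 2.1, 3.1]
opening: -0.001
```

Run:
```python
from h import *
st()
s=eyes.snapshot("scene"); p=np.array(s["pixels"]); cv2.imwrite("pics/s3.png",cv2.resize(p[150:270,270:430],None,fx=4,fy=4,interpolation=cv2.INTER_CUBIC))
```

```text
t 7.17 tcp [561.8  53.6 127.4] board [90.5 84.3] jaw deg 101.0 F [7.  2.1 3.1] op -0.001
```

View pics/s3.png

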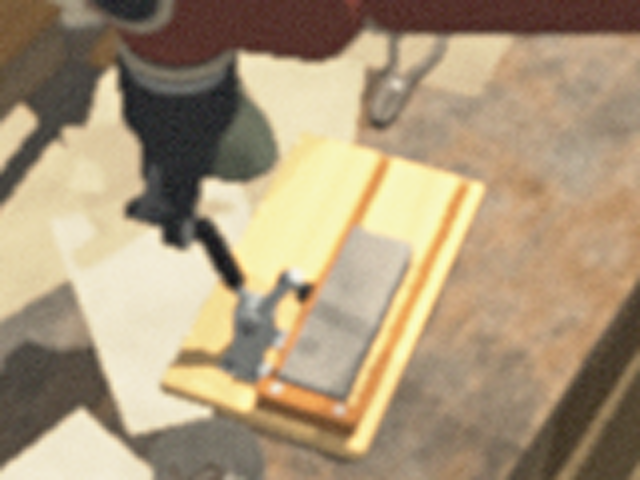

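The fingertips at crop (185,235) now bear on the top of the lever grip (205,235) at 7 N. The stone is at the stop and the can is clear. I'll keep pushing.

Call:
jog_arm --moves '[[[-7,-1,0,0,-1],[-7,-1,0,0,-1],[-7,-2,0,0,-1]]]'

```text
t: 7.47
tcp_pos: [0.546, 0.0497, 0.1346]
eef_rot: [-0.006, 0.771, -0.637, 0.019]
ft_force: [2.6, 2.6, 1.5]
opening: -0.0
```

```bash
python3 -c "
from h import *
st()"
```

```text
t 7.47 tcp [546.   49.7 134.6] board [74.2 83.3] jaw deg 100.9 F [2.6 2.6 1.5] op -0.0
```

Call:
jog_arm --moves '[[[-7,-1,-4,0,-1],[-7,-1,-4,0,-1],[-7,-1,-2,0,-1]]]'

```text
t: 7.72
tcp_pos: [0.5266, 0.0458, 0.1281]
eef_rot: [-0.009, 0.771, -0.637, 0.022]
ft_force: [2.1, -0.5, 1.6]
opening: -0.001
```

Call:
jog_arm --moves '[[[-7,-1,-2,0,-1],[-7,-1,-2,0,-1]]]'

```text
t: 7.88
tcp_pos: [0.5094, 0.0432, 0.1221]
eef_rot: [-0.007, 0.771, -0.637, 0.02]
ft_force: [-0.2, -0.2, -0.9]
opening: -0.002
```

```bash
python3 -c "
from h import *
st()"
```

```text
t 7.88 tcp [509.4  43.2 122.1] board [37.  83.4] jaw deg 100.8 F [-0.2 -0.2 -0.9] op -0.002
```

Call:
jog_arm --moves '[[[15,3,0,0,-1],[20,4,0,0,-1],[20,3,10,0,-1],[10,0,35,0,-1],[0,0,35,0,-1]]]'

```text
t: 8.3
tcp_pos: [0.5581, 0.0526, 0.1843]
eef_rot: [0.007, 0.771, -0.637, 0.005]
ft_force: [0.5, 0.5, 0.6]
opening: -0.0
```

Call:
jog_arm --moves '[[[0,0,35,0,-1],[0,0,30,0,-1],[0,30,10,0,-1],[0,30,0,0,-1],[0,0,0,0,-1]]]'

```text
t: 8.72
tcp_pos: [0.5549, 0.1118, 0.2646]
eef_rot: [0.009, 0.769, -0.639, 0.003]
ft_force: [0.4, -0.2, -0.6]
opening: 0.001
```

Run:
```python
from h import *
st()
o=[]
for n,(r,c) in(("top",(150,275)),("scene",(150,290))):
    s=eyes.snapshot(n); p=np.array(s["pixels"]); o.append(cv2.resize(p[r:r+100,c:c+140],None,fx=4,fy=4,interpolation=cv2.INTER_CUBIC))
    for nm,a in(("shut1.22",1.22),("nothing1.30",1.30),("open",0)):
        l=0.611-a; x=30+90*np.sin(l); z=55+90*np.cos(l); q=proj(s,[*(b2w(x,85)/1000),z/1000]); print(n,nm,((q-[c,r])*4).round())
    print("stone far corners",[((proj(s,[*(b2w(x,y)/1000),.039])-[c,r])*4).round().tolist() for x in(-49,-1) for y in(115,-37)])
cv2.imwrite("pics/s4.png",np.hstack(o)[:, :1120]); cv2.imwrite("pics/s4.png",np.vstack(o)[:800,:600])
```

```text
t 8.72 tcp [554.9 111.8 264.6] board [ 94.1 142.8] jaw deg 100.6 F [ 0.4 -0.2 -0.6] op 0.001
top shut1.22 [125. 300.]
top nothing1.30 [127. 312.]
top open [ 95. 119.]
stone far corners [[84.0, 372.0], [337.0, 329.0], [71.0, 292.0], [322.0, 250.0]]
scene shut1.22 [253. 270.]
scene nothing1.30 [261. 277.]
scene open [107. 223.]
stone far corners [[269.0, 401.0], [341.0, 245.0], [202.0, 378.0], [279.0, 226.0]]
```

View pics/s4.png

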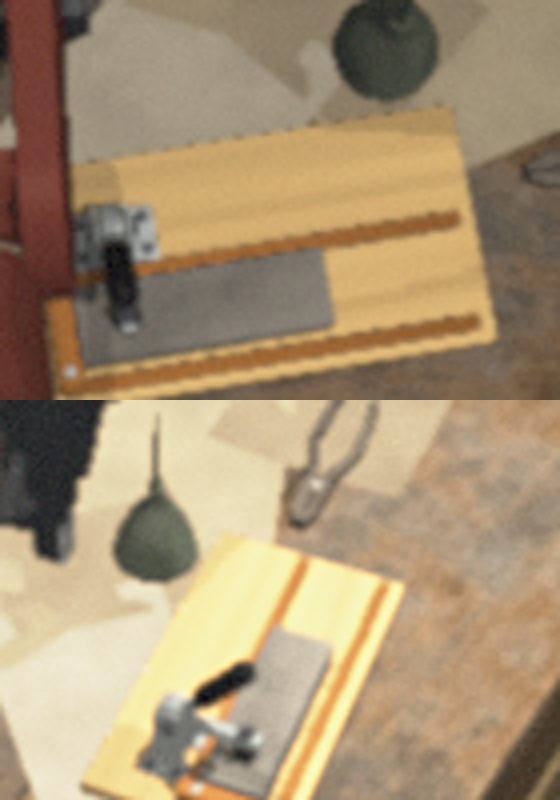

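The lever is shut: in the scene view its tip is at crop (250,270), against a predicted (253,270) for 1.22 rad, with the pad on the stone. One last numeric check on the stone's end and the bystanders, then I'll hand in.

Run:
```python
from h import *
s=eyes.snapshot("top"); p=np.array(s["pixels"]); p0=np.load("pics/top0.npy",allow_pickle=True).item()["pixels"].astype(np.uint8)
hsv=cv2.cvtColor(p,cv2.COLOR_BGR2HSV); g=cv2.inRange(hsv,(0,0,40),(180,80,200)); roi=np.zeros_like(g); roi[205:245,316:372]=255; g&=roi
q=max(cv2.findContours(cv2.morphologyEx(g,cv2.MORPH_OPEN,np.ones((3,3))),0,1)[0],key=cv2.contourArea)[:,0]
W=np.array([w2b(ray(s,u,v,.039)) for u,v in q]); print("stone right end y (want -37)",np.percentile(W[:,1],[0,2,5]).round(1),"x",W[:,0].min().round(1),W[:,0].max().round(1))
for n,(a,b,c,d) in {"can":(140,176,355,388),"pliers":(172,200,402,476),"tin":(206,246,232,270)}.items():
    print(n,cv2.phaseCorrelate(*[np.float32(cv2.cvtColor(i[a:b,c:d],6)) for i in(p0,p)]))
st()
```

```text
stone right end y (want -37) [-35.4 -35.1 -34.6] x -45.5 2.5
can ((0.04630953688794648, -0.01977074350017105), 1.047825226813187)
pliers ((0.5192356879069848, -0.007586665491370326), 0.9739816545380486)
tin ((-18.13287946945843, -4.2047137798553145), 0.2275205934047699)
t 8.87 tcp [554.8 108.6 262.9] board [ 93.4 139.6] jaw deg 100.4 F [ 0.3 -0.2 -0.3] op 0.001
```

The tin is hidden by the arm in this top view, so I'll check it and the pliers in the scene view.

Run:
```python
from h import *
p=np.array(eyes.snapshot("scene")["pixels"]); p0=np.load("pics/scene0.npy",allow_pickle=True).item()["pixels"].astype(np.uint8)
for n,(a,b,c,d) in {"can":(150,200,315,342),"pliers":(144,184,358,388),"tin":(252,296,302,342)}.items():
    print(n,cv2.phaseCorrelate(*[np.float32(cv2.cvtColor(i[a:b,c:d],6)) for i in(p0,p)]))
print(job_done())
```

```text
can ((0.4961600723204622, -0.05610823241707763), 0.977677160192419)
pliers ((-0.07616120212916755, -0.11913312473009441), 0.9562688195705413)
tin ((-0.017056754605651037, 0.6208102063322016), 0.9573150526152717)
the job is handed in; nothing more can be done
None
```

The stone is butted against the end stop and the clamp is snapped shut on it, in the order asked. I handed the job in at about 9 s of the 42 s allowed, with the robot clear of everything.

- **Stone:** I pushed it about 77 mm along the channel with closed fingertips until the force jumped to 23 N at the stop. After the clamp shut, its right end measured y = -35 mm against the nominal -37 mm. That 2 mm is within calibration error, and the stone's left end visibly touches the stop.
- **Clamp:** I pushed the lever over centre from behind, at up to about 7 N, until the force fell to zero. In the scene view its tip is at (250,270), against a predicted (253,270) for shut on the stone. The pad is on the stone.
- **Can, pliers and tin:** Image comparison before and after shows nothing moved beyond 0.6 px.
    - The two cameras disagree at the half-pixel level: pliers 0.5 px in the top view but 0.1 in the scene view, and the can the other way round. I take that as noise, not motion.
    - The tin was hidden by the arm in the last top view, so only the scene view covers it, where it reads 0.6 px.
- **Slip:** My first descent stopped short, so the fingertips passed a few millimetres above the end of the stone. There was no contact force; I backed off and redid it.

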